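Seal the pigment canisters, light before dark

TASK

Seal three of the pigment canisters by gently pressing the raised button on each lid fully down with a fingertip: the white one first, then the yellow, then the red, so that no dark pigment is carried onto a lighter lid. Leave the black canister open, as it is still in use. Do not lift, shove or tip any canister, and leave the bowl and the brush where they are.

Things in the scene. Friction and masses are not known exactly. Their poses are not given: they have to be found in the camera images.
- white: The white pigment canister, loose, upright and round: 68 mm across, 120 mm high to the flat top of its grey lid, 0.4 to 0.8 kg. Origin at the centre of its underside, z up along its axis. It stands on the plywood board.
- white_top (a point): Centre of the top face of the white canister's push button, a round white button 34 mm across in the middle of the grey lid. It moves with the button: 24 mm above the lid at joint value 0, 10 mm above it when right down. The button's soft springy cap also gives under the finger, about 0.7 mm per newton (8 mm at most), and springs back when let go.
- white_button (a joint): How far the white button is pressed down, m: 0 = fully up (open), 0.014 = right down at its stop (sealed), the give of the soft cap not counted. It starts at 0 to 0.002. The button sinks under about 3 N of friction, and stays at the depth where it is left.
- yellow: The ochre-yellow pigment canister, loose, upright and round: 68 mm across, 120 mm high to the flat top of its grey lid, 0.4 to 0.8 kg. Origin at the centre of its underside, z up along its axis. It stands on the plywood board.
- yellow_top (a point): Centre of the top face of the ochre-yellow canister's push button, a round ochre-yellow button 34 mm across in the middle of the grey lid. It moves with the button: 24 mm above the lid at joint value 0, 10 mm above it when right down. The button's soft springy cap also gives under the finger, about 0.7 mm per newton (8 mm at most), and springs back when let go.
- yellow_button (a joint): How far the ochre-yellow button is pressed down, m: 0 = fully up (open), 0.014 = right down at its stop (sealed), the give of the soft cap not counted. It starts at 0 to 0.002. The button sinks under about 3 N of friction, and stays at the depth where it is left.
- red: The brick-red pigment canister, loose, upright and round: 68 mm across, 120 mm high to the flat top of its grey lid, 0.4 to 0.8 kg. Origin at the centre of its underside, z up along its axis. It stands on the plywood board.
- red_top (a point): Centre of the top face of the brick-red canister's push button, a round brick-red button 34 mm across in the middle of the grey lid. It moves with the button: 24 mm above the lid at joint value 0, 10 mm above it when right down. The button's soft springy cap also gives under the finger, about 0.7 mm per newton (8 mm at most), and springs back when let go.
- red_button (a joint): How far the brick-red button is pressed down, m: 0 = fully up (open), 0.014 = right down at its stop (sealed), the give of the soft cap not counted. It starts at 0 to 0.002. The button sinks under about 3 N of friction, and stays at the depth where it is left.
- black: The black pigment canister, loose, upright and round: 68 mm across, 120 mm high to the flat top of its grey lid, 0.4 to 0.8 kg. Origin at the centre of its underside, z up along its axis. It stands on the plywood board.
- black_top (a point): Centre of the top face of the black canister's push button, a round black button 34 mm across in the middle of the grey lid. It moves with the button: 24 mm above the lid at joint value 0, 10 mm above it when right down. The button's soft springy cap also gives under the finger, about 0.7 mm per newton (8 mm at most), and springs back when let go.
- black_button (a joint): How far the black button is pressed down, m: 0 = fully up (open), 0.014 = right down at its stop (sealed), the give of the soft cap not counted. It starts at 0 to 0.002. The button sinks under about 3 N of friction, and stays at the depth where it is left.
- board: Plywood ware board fixed to the bench, 240 mm (its x) by 540 mm (its y), 18 mm thick; origin at the centre of its underside. The four canisters stand on it in a zigzag row along its y, their axes at least 95 mm apart.
- bowl: Loose white bowl, 110 mm across the rim, 50 mm high, on the bench beyond the +y (left) end of the board; origin at the centre of its underside.
- brush: Loose brush lying along x on the bench beyond the -y (right) end of the board, handle towards the robot; about 200 mm long, 20 mm thick; origin under its middle.
Mind the look-alikes: they are no part of the job. Several things have the shape of the yellow; the one meant has the colours described above.

How it is judged (in metres and radians):
On the way, in this order (a step that is already met when the one before it is completed fails the run):
1. the white button is pressed down (value of joint white_button above 0.011 m), for 0.1 s.
2. the yellow button is pressed down (value of joint yellow_button above 0.011 m), for 0.1 s.
3. the red button is pressed down (value of joint red_button above 0.011 m), for 0.1 s.
At the end, for the whole second after the job is handed in: The white, yellow and red buttons are down (each joint over 11 mm of its 14 mm) and the black one is still up (under 4 mm); all canisters stand upright (within 0.1 rad), at rest, within 30 mm of where they stood; bowl and brush are within 20 mm of where they lay (value of joint each of white_button, yellow_button, red_button above 0.011 m and value of joint black_button below 0.004 m and distance of each of white, yellow, red, black from where it was at the start of the episode below 0.03 m and angle between each of white, yellow, red, black's own z axis and vertical below 0.1 rad and linear speed of each of white, yellow, red, black below 0.02 m/s and distance of each of bowl, brush from where it was at the start of the episode below 0.02 m); the robot touches nothing.
It fails at once if a button is pressed out of order: yellow before white is down, or red before yellow is down ((value of joint yellow_button above 0.004 m and value of joint white_button below 0.011 m) or (value of joint red_button above 0.004 m and value of joint yellow_button below 0.011 m)).
It fails at once if the black button is pressed (value of joint black_button above 0.004 m).
It fails at once if a canister is pressed or struck harder than 35 N (contact force between any of the fingers, the arm and white above 35 N or contact force between any of the fingers, the arm and yellow above 35 N or contact force between any of the fingers, the arm and red above 35 N or contact force between any of the fingers, the arm and black above 35 N).
It fails at once if a canister is lifted, carried, shoved (over 30 mm) or tipped (distance of any of white, yellow, red, black from where it was at the start of the episode above 0.03 m or angle between any of white, yellow, red, black's own z axis and vertical above 0.3 rad or height (world z) of any of white, yellow, red, black above 0.03 m).
It fails at once if the bowl or the brush is moved by more than 20 mm (distance of any of bowl, brush from where it was at the start of the episode above 0.02 m).
It also fails if it takes over 46 s, if anything falls off the work surface, if the arm or the gripper's body presses on something with over 40 N, if the wrist force passes 120 N, or if a joint passes its speed limit or range.

ROBOT

A 6-joint arm with a two-finger parallel gripper is mounted at the origin on the work surface. World frame = base frame: x ahead of the robot, y to its left, z up, the work surface at z = 0. Lengths are in mm, angles in degrees, forces in N, time in s.
With the tool pointing down it reaches from about 300 to 850 mm from the base axis. Payload 4.2 kg.
Tool frame: the origin (TCP) lies on the centre line of the jaws, within the pads' length; the fingertips stand 14 mm ahead of it and the grasp point (between the pads) lies 5 mm behind it; z points along the fingers, y is the line along which they close (so a half turn about z gives the same grasp; the last joint's range is limited). The gripper opens to 91 mm and grips with 3 to 60 N. Pads are 32 mm wide; open, the fingers measure 118 mm over their backs; the gripper's body (76 mm by 178 mm) begins 60 mm behind the grasp point.
Start: joints at [-70.359, 18.312, 89.639, -0, 72.044, -1.146], TCP at [204.067, -537.586, 227.976] pointing down, gripper open.
Joint ranges: [-177.97, 177.97], [-48.28, 115.42], [12.27, 149.76], [-77.06, 257.06], [2.81, 150.46], [-146.56, 146.56]. Speed limits (degrees/s): [147.25, 147.25, 180, 180, 180, 180].

INTERFACE

Orientations are given as [roll, pitch, yaw] about the fixed x, y, z axes, in that order (R = Rz(yaw) Ry(pitch) Rx(roll)).
In Python, from workcell import env gives the robot as it stands.
- The arm moves only by the tool arm_command, never from a script. Its argument "motion" is a list of rows, each an object with "offset": the shift along the tool's x, y, z in m, a list of three; "spin": the turn about the tool's z in rad. In form: [{"offset": [tx, ty, tz], "spin": spin}, ...]. A call has 1 to 5 rows; each row shifts and turns the commanded pose from where the row before left it, along the tool's axes as they then stand; what a row does not reach is not made up. A row lasts 1/8 s, in which the tool goes at most 62.5 mm and 10.7 degrees, less where a joint would pass 70% of its speed; a pose out of reach is approached as far as the arm can. A call with a gripper value outside its range is refused whole. "jaw" is the finger opening in m, from 0 to 0.0912, set as the call begins (left out, the last holds). The fingers move at their own pace and stop on an object; "newtons" is the grip in N (left out, the last holds). Time passes only in rows, so rows that do not move let the fingers close. It gives the time, the measured TCP pose, the force, the opening and the grip force at its end, in the units of the state.
- env.state(): the state, without advancing time (a new reading comes with each control period).
- env.grab_frame(name): name is "side" or "top" or "wrist"; returns (picture, depth): 480x640x3 uint8, blue, green, red; 480x640 float32, mm along the optical axis (not along the pixel's ray), 0 where there is no reading.
- env.camera_model(name): a dict with "fx", "fy", "cx", "cy" (pixels), "k1" (the pictures are not rectified: a ray, as slopes to the right and down, at radius r is drawn at 1 + k1 r^2 times it, then the intrinsics apply), "eye" and "rotation" of the camera in the world; the wrist camera has in their place "hand_eye" (4x4, takes a point from camera to tool coordinates, whose origin is the TCP and whose axes are the flange's). Camera axes: x right, y down, z forward; pixel columns grow to the right and rows downward; lengths in mm; the calibration is good to about 2 mm. A picture is of the moment at which its call begins: read the wrist's pose just before it. camera_model takes no time and is no camera call.
- env.job_done(): hands the job in; it is judged then, once.
Trained networks look in the newest picture that a camera, given by its name, has taken for a name from the list of things; names that differ only in an ending like _2 or _b are one class to them, and where a whole thing is asked for, a point or a joint stands for the part that bears it (a point fixed in the world has none). Each returns a list of dicts, best first, with "score" (0 to 1); they miss things now and then, are a little off and sometimes report something else, mostly with a low value. They report only what shows in the picture. A call takes as long as a camera call. They do not tell look-alikes from the thing itself.
- env.boxes_of(camera, target): "bbox" ([left, top, right, bottom] in pixels, round what is visible of it).
- env.pinpoint(camera, target): "location" ([column, row] in pixels: a listed point, or the origin of a listed thing).
The state is a dict: "time_s": time; "qpos": joint angles; "qvel": joint speeds; "effort": joint torques, N m; "ee_pos": TCP position; "ee_rot": TCP orientation; "force": force on the tool from outside, world axes, zero at the start; "torque": the same for the moment, N m; "gripper_width": finger opening in mm; "gripper_force": force on a finger pad.
Only numpy, scipy, OpenCV 4.12 (cv2) and the standard library are available. Lean on these libraries where they do the work, as an engineer would, in place of code of your own. Each camera call takes 0.05 s, during which the arm holds its last target. There are 200 camera calls.

## Working session

There is one attempt and no reset: what is moved stays moved. The work goes in short steps, Python scripts to look and compute and a tool call to move; the robot and the scene stay as the last step left them, time stands still between calls to the robot, and variables do not carry over. Pictures are saved under pics/ and viewed, at most 10 in all, crops included, and the job is handed in when it is done.

Besides the shell and the picture viewer there is one more tool, called after "Emit:" as name(argument=value, ...) on one line, values as JSON. arm_command: Moves the arm, as the interface text tells. Its arguments: {"type":"object","properties":{"motion":{"type":"array"},"jaw":{"type":"number"},"newtons":{"type":"number"}},"required":["motion"]}

```bash
mkdir -p pics; cat > h.py <<'E'
import numpy as np, cv2
from workcell import env
from scipy.spatial.transform import Rotation as R
def deproj(cam, uv, z):
    """pixel + depth along axis -> world (fixed cams)"""
    m=env.camera_model(cam)
    d=np.array([(uv[0]-m['cx'])/m['fx'],(uv[1]-m['cy'])/m['fy']]); s=d.copy()
    for _ in range(20): s=d/(1+m['k1']*(s@s))
    p=np.array([s[0],s[1],1])*z
    return np.array(m['rotation'])@p+np.array(m['eye'])
E
python3 - <<'E'
from h import *
for c in ['top','side']:
    im,d=env.grab_frame(c); cv2.imwrite(f'pics/{c}0.png',im); np.save(f'{c}0.npy',d)
    m=env.camera_model(c); print(c,m)
    for n in ['white_top','yellow_top','red_top','black_top']:
        for r in env.pinpoint(c,n)[:4]:
            u,v=r['location']; 
            z=float(np.median(d[int(v)-2:int(v)+3,int(u)-2:int(u)+3]))
            print(n,round(r['score'],2),np.round([u,v]),deproj(c,(u,v),z).round(1),im[int(v),int(u)])
s=env.state(); print(s)
E
```

```text
top {'fx': 578.1119353714687, 'fy': 578.1119353714687, 'cx': 314.8030799015881, 'cy': 246.40645693825255, 'k1': -0.017455419504285325, 'eye': array([ 415.43219257,  -27.61970692, 1698.69462559]), 'rotation': array([-173.81156778,    0.63574694,  -89.86379241])}
white_top 0.45 [406. 281.] [-179403.8 -179846.8 -178120.5] [166 159 150]
yellow_top 0.69 [312. 191.] [-140281.4 -140724.5 -138998.1] [116 127  45]
yellow_top 0.66 [356. 191.] [-161149.  -161592.1 -159865.8] [117 127  46]
yellow_top 0.58 [405. 205.] [-183913.8 -184356.9 -182630.6] [117 128  46]
yellow_top 0.57 [354. 256.] [-156531.5 -156974.6 -155248.3] [ 59 155 150]
red_top 0.59 [306. 273.] [-134126.9 -134570.  -132843.6] [ 35  38 144]
black_top 0.57 [259. 247.] [-112904.4 -113347.5 -111621.2] [23 22 22]
side {'fx': 620.5171884809398, 'fy': 620.5171884809398, 'cx': 315.0037258128944, 'cy': 239.26163312540734, 'k1': 0.050972726905956015, 'eye': array([ -389.09314235, -1084.40125625,  1108.88824009]), 'rotation': array([-123.92751962,   -1.34929023,  -41.47203231])}
yellow_top 0.69 [406. 257.] [ -99942.5 -100637.8  -98444.5] [219 232  13]
{'time_s': 0.5, 'qpos': array([-7.03593243e+01,  1.83151671e+01,  8.96415643e+01,  1.40642973e-03,
        7.20451853e+01, -1.14647175e+00]), 'qvel': array([ 0.01471161,  0.02356338, -0.01887993, -0.09158246,  0.03896111,
       -0.02036491]), 'effort': array([ 2.54465958e-04, -4.11991203e+01, -2.32037866e+01,  7.26992148e-02,
        3.84619657e-02, -2.07847035e-05]), 'ee_pos': array([ 204.06592484, -537.56253804,  227.92573809]), 'ee_rot': array([-1.79998111e+02, -1.37600294e-03,  2.07867139e+01]), 'force': array([-0.42545194,  0.20933315, -1.20563303]), 'torque': array([ 0.00052223, -0.01637284, -0.02215558]), 'gripper_force': 0.0, 'gripper_width': 91.24617209559591}
```

```bash
sed -i "s/np.array(m\['rotation'\])@p/R.from_euler('xyz',m['rotation'],degrees=True).as_matrix()@p/" h.py
python3 - <<'E'
from h import *
d=np.load('top0.npy')
for n,u,v in [('white',406,281),('teal',312,191),('teal',356,191),('teal',405,205),('yel',354,256),('red',306,273),('black',259,247)]:
    z=float(np.median(d[v-2:v+3,u-2:u+3])); print(n,deproj('top',(u,v),z).round(1))
E
```

```text
white [ 490.1 -252.6  160.6]
teal [736.5  -1.9 143.4]
teal [ 736.5 -122.2  143.1]
teal [ 698.2 -255.7  141.3]
yel [ 556.5 -114.9  160.6]
red [510.9  13.1 159.9]
black [580.5 139.4 160.1]
```

View pics/top0.png

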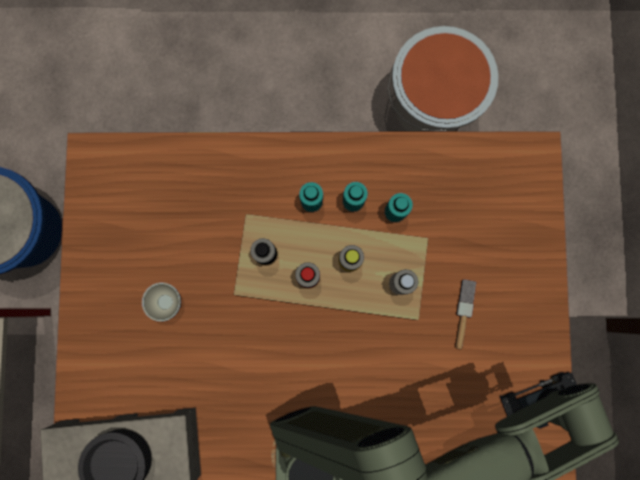

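View pics/side0.png

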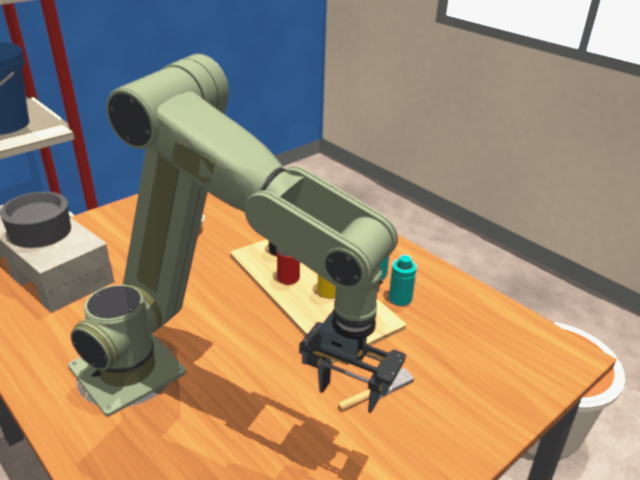

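The top view shows white at (404,282), yellow (352,257), red (307,275) and black (262,250), with the teal look-alikes off the board. Heights come out at about 160 against an expected 162, which fits. In the side view the arm stands clear of everything. Next I go above white with the jaws closed.

```bash
cat >> h.py <<'E'
def togo(goal):
    s=env.state(); M=R.from_euler('xyz',s['ee_rot'],degrees=True).as_matrix()
    return (M.T@(np.array(goal)-s['ee_pos'])/1000).round(4)
def centre(cam,im,d,uv,w=14):
    """blob centre of the pixels coloured like uv"""
    u,v=map(int,uv); L=cv2.cvtColor(im,cv2.COLOR_BGR2LAB).astype(float)
    ref=np.median(L[v-2:v+3,u-2:u+3].reshape(-1,3),0)
    m=(np.linalg.norm((L-ref)*[.5,1,1],axis=2)<18).astype(np.uint8)
    k=np.zeros_like(m);k[v-w:v+w,u-w:u+w]=1
    n,l,st,c=cv2.connectedComponentsWithStats(m*k)
    i=l[v,u]; return c[i],st[i]
E
python3 - <<'E'
from h import *
im=cv2.imread('pics/top0.png'); d=np.load('top0.npy')
for n,uv in dict(white=(405,282),yel=(352,257),red=(307,275),black=(262,250)).items():
    c,st=centre('top',im,d,uv); u,v=c.astype(int); z=float(np.median(d[v-2:v+3,u-2:u+3]))
    p=deproj('top',c,z); print(n,c.round(1),st,p.round(1))
    if n=='white': print(togo([p[0],p[1],228]))
E
```

```text
white [407.1 280.7] [402 275  11  12 108] [ 491.  -255.7  158.8]
[ 3.683e-01 -1.616e-01 -1.000e-04]
yel [352.  255.8] [347 251  11  11 102] [ 557.1 -109.4  160.2]
red [307.1 273.5] [302 268  11  12 110] [509.7  10.3 159. ]
black [261.9 249.8] [255 243  15  15 174] [573.1 131.6 159.2]
```

Emit:
arm_command(motion=[{"offset": [0.05,-0.022,0],"spin": 0},{"offset": [0.05,-0.022,0],"spin": 0},{"offset": [0.05,-0.022,0],"spin": 0},{"offset": [0.05,-0.022,0],"spin": 0},{"offset": [0.05,-0.022,0],"spin": 0}], jaw=0)

```text
time_s: 1.12
ee_pos: [399.9, -344.7, 228.2]
ee_rot: [180.0, -0.0, 20.8]
force: [0.1, -0.4, 0.3]
gripper_width: 44.3
gripper_force: 0.0
```

```bash
python3 - <<'E'
from h import *
print(env.state()['ee_pos'],togo([491,-255,228]))
im,d=env.grab_frame('wrist'); cv2.imwrite('pics/w1.png',im); np.save('w1.npy',d)
print(env.camera_model('wrist')); print(env.pinpoint('wrist','white_top'))
E
```

```text
[ 399.89103911 -344.7406325   228.19487584] [ 0.117  -0.0516  0.0002]
{'fx': 344.5182181357533, 'fy': 344.5182181357533, 'cx': 318.05071845663963, 'cy': 240.17839428617958, 'k1': -0.04231439709768008, 'hand_eye': array([[ 2.99874190e-04, -9.56511069e-01, -2.91695879e-01,
         8.24949757e+01],
       [ 9.99999847e-01,  4.22110795e-04, -3.56122630e-04,
        -1.36211151e-01],
       [ 4.63763217e-04, -2.91695727e-01,  9.56511049e-01,
        -1.57577332e+02],
       [ 0.00000000e+00,  0.00000000e+00,  0.00000000e+00,
         1.00000000e+00]])}
[{'location': [230.2, 80.9], 'score': 0.86}]
```

View pics/w1.png

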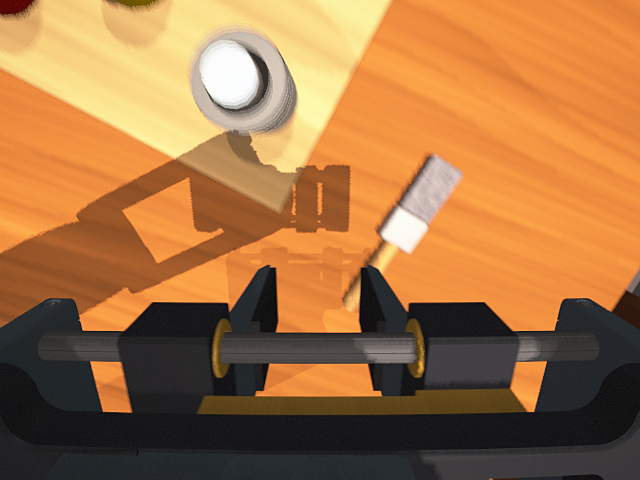

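The wrist view shows white's button at about (230,75) and the brush below right. I deproject the button from here.

```bash
cat >> h.py <<'E'
def wdeproj(uv,zw,s,d=None):
    """wrist pixel -> world; cut with plane z=zw, also with depth"""
    m=env.camera_model('wrist'); H=np.array(m['hand_eye']); M=R.from_euler('xyz',s['ee_rot'],degrees=True).as_matrix()
    a=cv2.undistortPoints(np.array([[uv]],float),np.array([[m['fx'],0,m['cx']],[0,m['fy'],m['cy']],[0,0,1]]),np.array([m['k1'],0,0,0]))[0,0]
    o=M@H[:3,3]+s['ee_pos']; r=M@H[:3,:3]@np.array([a[0],a[1],1])
    P=[o+r*(zw-o[2])/r[2]]
    if d is not None:
        u,v=map(int,uv); P.append(o+r*float(np.median(d[v-3:v+4,u-3:u+4])))
    return P
def look(name,uv=None):
    s=env.state(); im,d=env.grab_frame('wrist')
    if uv is None: uv=env.pinpoint('wrist',name)[0]['location']
    c,st=centre('wrist',im,d,uv,50); print(name,uv,c,st)
    for q in (uv,c):
        P=wdeproj(q,162,s,d); print([p.round(1) for p in P],togo([*P[0][:2],228]))
    return im,d
E
python3 - <<'E'
from h import *
look('white_top')
E
```

```text
white_top [233.6, 83.2] [235.46542661  84.21107966] [ 208   55   55   59 2473]
[array([ 489. , -254.2,  162. ]), array([ 488.9, -254.4,  162.6])] [ 1.166e-01 -5.330e-02 -1.000e-04]
[array([ 488.8, -255.4,  162. ]), array([ 488.8, -255.5,  162.4])] [ 1.16e-01 -5.22e-02 -1.00e-04]
```

Emit:
arm_command(motion=[{"offset": [0.039,-0.0175,0],"spin": 0},{"offset": [0.039,-0.0175,0],"spin": 0},{"offset": [0.0382,-0.0175,0],"spin": 0},{"offset": [0,0,0.015],"spin": 0},{"offset": [0,0,0.015],"spin": 0}])

```text
time_s: 1.95
ee_pos: [487.7, -256.9, 196.9]
ee_rot: [180.0, 0.1, 20.7]
force: [1.3, 0.8, 0.1]
gripper_width: 0.9
gripper_force: 0.0
```

Emit:
arm_command(motion=[{"offset": [0,0,0.006],"spin": 0},{"offset": [0,0,0.006],"spin": 0},{"offset": [0,0,0.004],"spin": 0},{"offset": [0,0,0.003],"spin": 0},{"offset": [0,0,0.002],"spin": 0}])

```text
time_s: 2.58
ee_pos: [488.8, -255.8, 177.0]
ee_rot: [180.0, -0.0, 20.8]
force: [-0.1, 0.2, 0.7]
gripper_width: 0.4
gripper_force: 0.0
```

Emit:
arm_command(motion=[{"offset": [0,0,0.002],"spin": 0},{"offset": [0,0,0.003],"spin": 0},{"offset": [0,0,0.003],"spin": 0},{"offset": [0,0,0.002],"spin": 0},{"offset": [0,0,0],"spin": 0}])

```text
time_s: 3.2
ee_pos: [488.9, -255.7, 167.0]
ee_rot: [180.0, -0.0, 20.8]
force: [0.2, 0.1, 2.7]
gripper_width: 0.3
gripper_force: 1.2
```

Emit:
arm_command(motion=[{"offset": [0,0,0.002],"spin": 0},{"offset": [0,0,0.002],"spin": 0},{"offset": [0,0,0.002],"spin": 0},{"offset": [0,0,0.001],"spin": 0},{"offset": [0,0,0],"spin": 0}])

```text
time_s: 3.82
ee_pos: [488.9, -255.7, 160.0]
ee_rot: [180.0, -0.0, 20.8]
force: [0.6, 0.4, 4.0]
gripper_width: 0.5
gripper_force: 1.6
```

Emit:
arm_command(motion=[{"offset": [0,0,0.001],"spin": 0},{"offset": [0,0,0.001],"spin": 0},{"offset": [0,0,0.001],"spin": 0},{"offset": [0,0,0],"spin": 0}])

```text
time_s: 4.32
ee_pos: [488.9, -255.7, 157.5]
ee_rot: [180.0, -0.0, 20.8]
force: [-1.3, 1.5, 7.3]
gripper_width: 0.6
gripper_force: 3.5
```

Force rises steeply at tip height about 143.5, meaning the button is on its stop. I retreat and move towards yellow.

Emit:
arm_command(motion=[{"offset": [0,0,-0.025],"spin": 0},{"offset": [0,0,-0.045],"spin": 0},{"offset": [0,-0.055,0],"spin": 0},{"offset": [0,-0.055,0],"spin": 0},{"offset": [0,0,0],"spin": 0}])

```text
time_s: 4.95
ee_pos: [447.6, -150.3, 226.5]
ee_rot: [-179.9, 0.1, 21.0]
force: [-0.1, -0.7, 1.5]
gripper_width: 0.4
gripper_force: 0.0
```

```bash
python3 - <<'E'
from h import *
im,d=look('yellow_top')
cv2.imwrite('pics/w2.png',im)
print(env.pinpoint('wrist','white_top'),env.pinpoint('wrist','yellow_top'))
E
```

```text
yellow_top [318.3, 78.8] [319.52889597  77.2128338 ] [ 293   48   54   59 2509]
[array([ 554.9, -108.9,  162. ]), array([ 554.8, -109. ,  162.5])] [ 0.1139 -0.0035 -0.0013]
[array([ 556. , -109.3,  162. ]), array([ 555.9, -109.3,  162.4])] [ 0.1148 -0.0028 -0.0013]
[] [{'location': [318.3, 78.8], 'score': 0.8}]
```

View pics/w2.png

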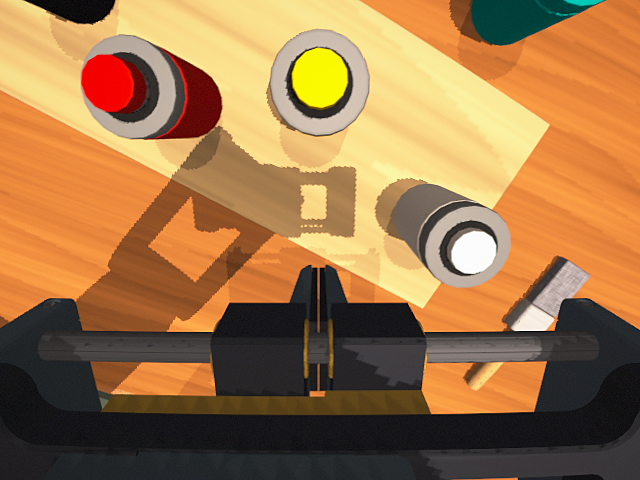

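The view shows yellow at (319,77), red at (113,83) and white at (472,252). I check white's button height by depth before pressing yellow.

```bash
python3 - <<'E'
from h import *
look('white',(472,252)); look('yellow_top',(319,77))
E
```

```text
white (472, 252) [466.68337912 253.04052198] [ 445  232   44   43 1456]
[array([ 493.4, -250.3,  162. ]), array([ 491.4, -257.7,  148.8])] [ 0.0063  0.1055 -0.0013]
[array([ 491.4, -247.1,  162. ]), array([ 489.3, -254.4,  148.9])] [ 0.0055  0.1019 -0.0013]
yellow_top (319, 77) [310.79798793  79.75975855] [ 284   51   54   59 2485]
[array([ 558.8, -113. ,  162. ]), array([ 558.8, -113. ,  162.4])] [ 0.1161  0.0003 -0.0015]
[array([ 555.7, -109. ,  162. ]), array([ 555.6, -109. ,  162.4])] [ 0.1146 -0.0045 -0.0015]
```

Emit:
arm_command(motion=[{"offset": [0.0573,-0.0022,0],"spin": 0},{"offset": [0.0573,-0.0022,0],"spin": 0},{"offset": [0,0,0.015],"spin": 0},{"offset": [0,0,0.02],"spin": 0},{"offset": [0,0,0.01],"spin": 0}])

```text
time_s: 5.88
ee_pos: [553.9, -108.7, 180.1]
ee_rot: [-179.9, 0.2, 20.7]
force: [-0.3, 0.1, 1.0]
gripper_width: 0.9
gripper_force: 0.0
```

Emit:
arm_command(motion=[{"offset": [0,0,0.005],"spin": 0},{"offset": [0,0,0.002],"spin": 0},{"offset": [0,0,0.002],"spin": 0},{"offset": [0,0,0],"spin": 0}])

```text
time_s: 6.38
ee_pos: [555.3, -108.4, 173.6]
ee_rot: [179.9, -0.0, 20.8]
force: [-1.0, -0.6, 2.7]
gripper_width: 0.4
gripper_force: 1.3
```

Well centred; now I press 16 mm further.

Emit:
arm_command(motion=[{"offset": [0,0,0.003],"spin": 0},{"offset": [0,0,0.003],"spin": 0},{"offset": [0,0,0.003],"spin": 0},{"offset": [0,0,0.002],"spin": 0},{"offset": [0,0,0],"spin": 0}])

```text
time_s: 7.0
ee_pos: [555.3, -108.2, 161.7]
ee_rot: [180.0, 0.0, 20.8]
force: [-0.6, -1.1, 2.2]
gripper_width: 0.5
gripper_force: 1.2
```

Emit:
arm_command(motion=[{"offset": [0,0,0.002],"spin": 0},{"offset": [0,0,0.002],"spin": 0},{"offset": [0,0,0.001],"spin": 0},{"offset": [0,0,0],"spin": 0}])

```text
time_s: 7.5
ee_pos: [555.4, -108.2, 157.6]
ee_rot: [180.0, -0.0, 20.8]
force: [-1.5, -2.3, 6.7]
gripper_width: 0.5
gripper_force: 3.5
```

Emit:
arm_command(motion=[{"offset": [0,0,-0.025],"spin": 0},{"offset": [0,0,-0.045],"spin": 0},{"offset": [-0.04,-0.042,0],"spin": 0},{"offset": [-0.04,-0.042,0],"spin": 0},{"offset": [-0.035,-0.042,0],"spin": 0}])

```text
time_s: 8.12
ee_pos: [401.3, -29.9, 226.4]
ee_rot: [-179.9, -0.0, 20.7]
force: [0.5, -0.2, -0.1]
gripper_width: 0.2
gripper_force: 0.0
```

Emit:
arm_command(motion=[{"offset": [0,0,0],"spin": 0},{"offset": [0,0,0],"spin": 0}])

```text
time_s: 8.38
ee_pos: [403.9, -30.9, 227.1]
ee_rot: [180.0, -0.1, 20.8]
force: [1.2, 0.4, 0.2]
gripper_width: 0.5
gripper_force: 0.0
```

```bash
python3 - <<'E'
from h import *
look('red_top'); im,d=look('yellow_top'); cv2.imwrite('pics/w3.png',im)
E
```

```text
red_top [313.9, 83.9] [314.91417004  84.00647773] [ 288   56   55   57 2470]
[array([508.1,  11.6, 162. ]), array([508.1,  11.5, 162.2])] [ 0.1122 -0.0033 -0.001 ]
[array([508.3,  11. , 162. ]), array([508.3,  11. , 162. ])] [ 0.1121 -0.0027 -0.001 ]
yellow_top [515.2, 86.5] [513.84581498  86.59226628] [ 490   60   49   54 2043]
[array([ 551.7, -103.2,  162. ]), array([ 555.8, -109.1,  148.9])] [ 0.1126  0.1194 -0.0013]
[array([ 551.3, -102.5,  162. ]), array([ 555.5, -108.4,  148.8])] [ 0.1125  0.1185 -0.0013]
```

View pics/w3.png

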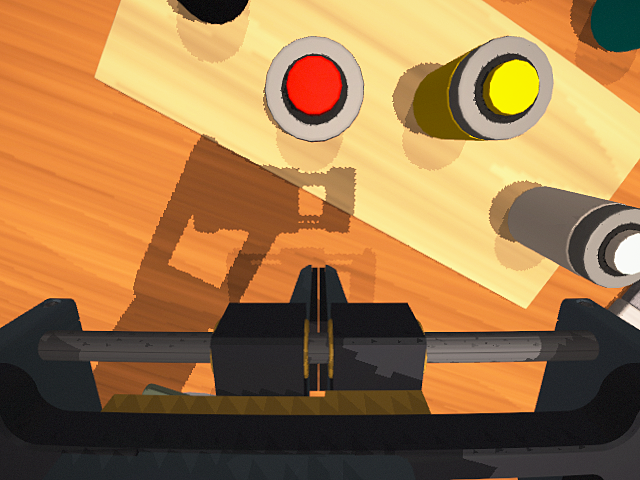

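Yellow at (514,87) is down (148.8) and has not moved; red is at (315,84). Now I press red.

Emit:
arm_command(motion=[{"offset": [0.056,-0.0014,0],"spin": 0},{"offset": [0.056,-0.0014,0],"spin": 0},{"offset": [0,0,0.015],"spin": 0},{"offset": [0,0,0.02],"spin": 0},{"offset": [0,0,0.01],"spin": 0}])

```text
time_s: 9.2
ee_pos: [505.6, 10.8, 180.1]
ee_rot: [-179.9, 0.2, 20.8]
force: [-0.2, 0.4, 0.8]
gripper_width: 0.3
gripper_force: 0.0
```

Emit:
arm_command(motion=[{"offset": [0,0,0.005],"spin": 0},{"offset": [0,0,0.002],"spin": 0},{"offset": [0,0,0.002],"spin": 0},{"offset": [0,0,0],"spin": 0}])

```text
time_s: 9.7
ee_pos: [506.8, 11.1, 173.5]
ee_rot: [180.0, -0.0, 20.8]
force: [-2.0, -0.5, 2.9]
gripper_width: 0.2
gripper_force: 1.3
```

Emit:
arm_command(motion=[{"offset": [0,0,0.003],"spin": 0},{"offset": [0,0,0.003],"spin": 0},{"offset": [0,0,0.003],"spin": 0},{"offset": [0,0,0.002],"spin": 0},{"offset": [0,0,0],"spin": 0}])

```text
time_s: 10.32
ee_pos: [506.8, 11.2, 161.8]
ee_rot: [180.0, 0.0, 20.8]
force: [-1.3, -1.3, 2.2]
gripper_width: 0.5
gripper_force: 1.2
```

Emit:
arm_command(motion=[{"offset": [0,0,0.002],"spin": 0},{"offset": [0,0,0.002],"spin": 0},{"offset": [0,0,0.001],"spin": 0},{"offset": [0,0,0],"spin": 0}])

```text
time_s: 10.82
ee_pos: [507.0, 11.2, 157.5]
ee_rot: [180.0, -0.0, 20.8]
force: [-1.7, -1.7, 7.2]
gripper_width: 0.3
gripper_force: 3.5
```

Emit:
arm_command(motion=[{"offset": [0,0,-0.025],"spin": 0},{"offset": [0,0,-0.045],"spin": 0},{"offset": [-0.05,0,0],"spin": 0},{"offset": [-0.05,0,0],"spin": 0},{"offset": [-0.02,0,0],"spin": 0}])

```text
time_s: 11.45
ee_pos: [392.6, -31.4, 226.6]
ee_rot: [-180.0, 0.0, 20.7]
force: [0.2, 0.0, 0.9]
gripper_width: 0.2
gripper_force: 0.0
```

Emit:
arm_command(motion=[{"offset": [0,0,0],"spin": 0},{"offset": [0,0,0],"spin": 0},{"offset": [0,0,0],"spin": 0}])

```text
time_s: 11.82
ee_pos: [395.9, -31.0, 226.8]
ee_rot: [-180.0, -0.0, 20.8]
force: [0.8, -0.3, 0.3]
gripper_width: 0.4
gripper_force: 0.0
```

```bash
python3 - <<'E'
from h import *
for n in ('red_top','yellow_top'): im,d=look(n)
im,d=env.grab_frame('top'); cv2.imwrite('pics/top1.png',im)
E
```

```text
red_top [319.3, 74.1] [319.39271435  74.04309196] [ 294   47   52   55 2251]
[array([506.1,  10.4, 162. ]), array([508.2,  11.1, 148.5])] [ 0.1182  0.0006 -0.0013]
[array([506.2,  10.3, 162. ]), array([508.2,  11. , 148.5])] [ 0.1182  0.0007 -0.0013]
yellow_top [523.1, 72.0] [521.28612167  73.02614068] [ 497   46   50   55 2104]
[array([ 551.7, -103.2,  162. ]), array([ 556.4, -109.2,  148.7])] [ 0.1208  0.123  -0.0013]
[array([ 550.7, -102.4,  162. ]), array([ 555.4, -108.5,  148.7])] [ 0.1202  0.1219 -0.0013]
```

View pics/top1.png

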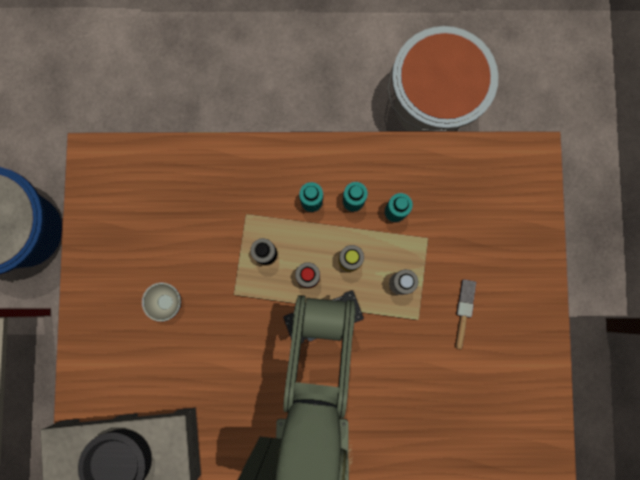

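All four canisters are where they were: white (404,282), yellow (352,257), red (307,275) and black (262,250). Bowl and brush have not moved, the three buttons are down, and the arm is clear. I hand the job in.

```bash
python3 -c "
from workcell import env
print(env.job_done())"
```

```text
the job is handed in; nothing more can be done
None
```

I pressed the white, yellow and red buttons down in that order and handed the job in (the verdict was not shown); the black canister was left untouched, and nothing else visibly moved.

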